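Open the jewellery chest with its lever

TASK

With the fingertips only, push the upright peg of the sliding wooden stop towards the lever, until its block is out from under the lever. Then press the paddle at the lever's long end gently all the way down, so that its short end raises the heavy lid of the jewellery chest, and finish while still holding it down with the lid raised. Do not touch the lid or chest by hand, do not lift the lever out of its notches, and leave the other things on the glass where they are.

Things in the scene. Friction and masses are not known exactly. Their poses are not given: they have to be found in the camera images.
- crate: Green crate with a glass offcut on top, 400 (x) x 620 (y) mm, glass top 66 mm above its origin; origin at the centre of its underside. Fixed in place.
- stand: Fixed wooden board on the crate carrying the opener; origin on its underside (= glass top). Stand frame: x roughly away from the robot, y along the lever towards the chest, z up. Board 12 mm thick, x -80 to 115, y -240 to 210 mm. Lever fulcrum on it: two dark cheeks, x up to 29 mm either side, y -30 to 10, up to z 108 mm. The chest, lid and stop are mounted on it.
- chest: Dark wooden jewellery chest fixed on the stand, same origin and axes as the stand: x -80 to 80, y 85 to 190 mm, rim at z 95.5 mm, a small swing door on its +x face. Its heavy lid overhangs its -y side.
- lever: Loose wooden lever along stand y, its steel pin resting in open notches of the fulcrum. Origin on the pin, at stand (0, -10, 95) mm; axes parallel to the stand's at rest, though the bar slopes 0.2 rad, long end up. Bar 24 mm wide, 12 thick. Long arm 212 mm towards -y, ending in a paddle 46 wide, 45 mm long. Pressed, it turns 0.54 rad in all, until the paddle meets a rubber rod on the board.
- lever_toe (a point): Raised toe of the lever's short arm (86 mm towards +y), just under the lid's overhanging lip.
- lever_pad (a point): Centre of the top face of the lever's paddle (the place to press). At rest at stand (0, -195, 137) mm; fully down about (0, -191, 37) mm. With the stop out of the way pressing takes about 1 to 3 N all the way; let go, the lid's weight brings it back up.
- stop (a joint): Sliding wooden stop, m: 0 = its block (26 x 26 mm, top at stand z 85, y -100 mm) squarely under the lever, stopping it after about a third of its travel; grows as pushed along stand -x, to 0.042 at its end. Starts at 0 to 0.006; the block is clear of the lever from 0.028. Drags with about 1.5 N and stays where left.
- stop_peg (a point): Centre of the top of the stop's upright round peg (22 mm across, stand z 22 to 75 mm), 94 mm on the +x side of the block, moving with it. Push it from its +x side towards the lever (stand -x). The bar under it (26 mm wide, top at z 22 mm) reaches 11 mm beyond the peg's centre.
- lid (a joint): Heavy chest lid with a stone inlay (about 0.65 to 1 kg), rad: 0 = shut, grows as it rises; about 0.34 with the lever fully down. Hinged along stand x at its +y edge; it falls shut when not held.
- lid_lip (a point): Middle of the front (-y) edge of the lid, half way up its 16 mm thickness; 148 mm from the hinge.
- mug: Bystander, to be left alone: white mug, 76 mm wide, 75 mm tall, upright. Origin at the centre of its underside.
- comb: Bystander, to be left alone: tortoiseshell plastic comb lying flat, 150 x 35 x 5 mm. Origin at the centre of its underside.
- mirror: Bystander, to be left alone: small mirror in a white plastic frame standing on its foot, 100 mm wide, 138 mm tall. Origin at the centre of its underside.
- bell: Bystander, to be left alone: chrome bell standing on its rim, 64 mm wide, 46 mm tall. Origin at the centre of its underside.
- jar: Bystander, to be left alone: small amber glass jar, 48 mm wide, 40 mm tall. Origin at the centre of its underside.
- tin: Bystander, to be left alone: flat round metal tin, 60 mm wide, 18 mm high, beyond the lever's long end. Origin at the centre of its underside.
- dish: Bystander, to be left alone: small ceramic dish, 70 mm wide, 20 mm tall. Origin at the centre of its underside.

How it is judged:
By the outcome, as a careful person would: the job done as asked, in the order asked, and still so for the second after the job is handed in, while the arm keeps its last pose, push and grip.
It also fails if it takes over 48 s, if anything falls off the work surface, if the arm or the gripper's body presses on something with over 40 N, if the wrist force passes 120 N, or if a joint passes its speed limit or range.

ROBOT

A 7-joint arm with a two-finger parallel gripper is mounted at the origin on the work surface. World frame = base frame: x ahead of the robot, y to its left, z up, the work surface at z = 0. Lengths are in m, angles in rad, forces in N, time in s.
With the tool pointing down it reaches from about 0.4 to 0.875 m from the base axis. Payload 6.5 kg.
Tool frame: the origin (TCP) lies between the finger pads; the fingertips stand 22 mm ahead of it and the grasp point (between the pads) lies 3 mm ahead of it; z points along the fingers, y is the line along which they close (so a half turn about z gives the same grasp; the last joint's range is limited). The gripper opens to 88 mm and grips with 3 to 60 N. Pads are 18 mm wide; open, the fingers measure 123 mm over their backs; the gripper's body (75 mm by 187 mm) begins 45 mm behind the grasp point.
Start: joints at [-1.278, 0.536, -0.004, 1.538, 0.003, 1.067, -0.071], TCP at [0.228, 0.609, 0.225] pointing down, gripper open.
Joint ranges: [-2.7, 2.7], [-0.37, 2.16], [-1.27, 1.26], [0.24, 2.4], [-1.31, 4.45], [0.19, 1.91], [-2.76, 2.76]. Speed limits (rad/s): [2.39, 2.39, 3.14, 3.14, 3.14, 3.14, 3.14].

INTERFACE

Orientations are given as a 3x3 rotation matrix whose columns are the frame's x, y, z axes.
In Python, from workcell import monitor, imaging, manip, spotter gives the robot as it stands.
- The arm moves only by the tool servo_tool, never from a script. Its argument "commands" is a list that holds one entry, the list of rows, each a list of 4 numbers: the shift along the tool's x, y, z in units of 100 mm (1.0 is 100 mm), then the turn about the tool's z in units of 30 degrees (1.0 is 30 degrees). In form: [[[dx, dy, dz, turn], ...]]. A call has 1 to 10 rows; each row is the pose to reach, as a shift and turn from the pose commanded when the call began, along the tool's axes at that moment; what a row does not reach only later rows make up. A row lasts 1/8 s, in which the tool goes at most 62.5 mm and 10.7 degrees, less where a joint would pass 70% of its speed; a pose out of reach is approached as far as the arm can. A call with a number of a shift or a turn outside -1 to 1 is refused whole. A call with a gripper value outside its range is refused whole. "claw" is the opening, from 0 (shut) to 1 (fully open), set as the call begins (left out, the last holds). The fingers move at their own pace and stop on an object; the grip force is fixed at half the most. Time passes only in rows, so rows that repeat a pose let the fingers close. It gives the time, the measured TCP pose, the force, the opening and the grip force at its end, in the units of the state.
- monitor.read_state(): the state, without advancing time (a new reading comes with each control period).
- imaging.grab_frame(name): name is "scene" or "side" or "wrist"; returns the picture (420x560x3 uint8, blue, green, red); there is no depth.
- imaging.camera_params(name): a dict with "vfov" (degrees; the focal length in pixels is half the picture's height over the tangent of half this angle, whatever the lens; pixels are square), "cx", "cy" (the principal point, pixels), "extrinsics" (4x4, takes a point from world to camera coordinates). Camera axes: x right, y down, z forward; pixel columns grow to the right and rows downward; lengths in m; the calibration is good to about 2 mm. The wrist camera is an equidistant fisheye: a pixel r from the principal point sees the ray r / f radians off the axis. A picture is of the moment at which its call begins: read the wrist's pose just before it. camera_params takes no time and is no camera call; for the wrist camera it gives the pose at the moment of the call.
- manip.sign_off(): hands the job in; it is judged then, once.
Trained networks look in the newest picture that a camera, given by its name, has taken for a name from the list of things; names that differ only in an ending like _2 or _b are one class to them, and where a whole thing is asked for, a point or a joint stands for the part that bears it (a point fixed in the world has none). Each returns a list of dicts, best first, with "p" (0 to 1); they miss things now and then, are a little off and sometimes report something else, mostly with a low value. They report only what shows in the picture. A call takes as long as a camera call.
- spotter.outline_of(camera, thing): "region" (420x560 bool, what is visible of it) and "box" ([centre column, centre row, width, height] in pixels, round what is visible of it).
- spotter.pinpoint(camera, thing): "xy" ([column, row] in pixels: a listed point, or the origin of a listed thing).
The state is a dict: "clock": time; "joint_pos": joint angles; "joint_vel": joint speeds; "tau": joint torques, N m; "eef_pos": TCP position; "ee_rot": TCP orientation; "wrist_force": force on the tool from outside, world axes, zero at the start; "wrist_torque": the same for the moment, N m; "grip_width": finger opening in m; "grip_force": force on a finger pad.
Only numpy, scipy, OpenCV 4.12 (cv2) and the standard library are available. Lean on these libraries where they do the work, as an engineer would, in place of code of your own. Each camera call takes 0.05 s, during which the arm holds its last target. There are 200 camera calls.

## Working session

There is one attempt and no reset: what is moved stays moved. The work goes in short steps, Python scripts to look and compute and a tool call to move; the robot and the scene stay as the last step left them, time stands still between calls to the robot, and variables do not carry over. Pictures are saved under pics/ and viewed, at most 10 in all, crops included, and the job is handed in when it is done.

Besides the shell and the picture viewer there is one more tool, called after "Request:" by a JSON object that holds its "method" and its "body", one argument or row to a line. servo_tool: Moves the arm, as the interface text tells. Its arguments: {"type":"object","properties":{"commands":{"type":"array"},"claw":{"type":"number"}},"required":["commands"]}

```bash
mkdir -p pics; cat > h.py <<'E'
import numpy as np,cv2
from scipy.optimize import least_squares
from workcell import monitor,imaging,manip,spotter
def cam(n):
    p=imaging.camera_params(n);f=210/np.tan(np.radians(p['vfov'])/2);return f,p['cx'],p['cy'],np.array(p['extrinsics'])
def ray(n,uv,c=None):
    f,cx,cy,T=c or cam(n);d=np.array([uv[0]-cx,uv[1]-cy])
    if n=='wrist':
        r=np.hypot(*d);t=r/f;v=np.r_[d/max(r,1e-9)*np.sin(t),np.cos(t)]
    else: v=np.r_[d/f,1]
    R=T[:3,:3];v=R.T@v;return -R.T@T[:3,3],v/np.linalg.norm(v)
def tri(rays):
    A=0;b=0
    for o,d in rays:
        P=np.eye(3)-np.outer(d,d);A=A+P;b=b+P@o
    x=np.linalg.solve(A,b);return x,[float(np.linalg.norm((np.eye(3)-np.outer(d,d))@(x-o))) for o,d in rays]
def atz(r,z): o,d=r;return o+d*(z-o[2])/d[2]
def proj(n,X):
    f,cx,cy,T=cam(n);p=T[:3,:3]@X+T[:3,3];return np.array([cx+f*p[0]/p[2],cy+f*p[1]/p[2]])
E
cat > a.py <<'E'
from h import *
np.set_printoptions(precision=3,suppress=True)
s=monitor.read_state();print(s['clock'],s['eef_pos'],s['ee_rot'])
ims={}
for n in ['scene','side','wrist']:
    ims[n]=imaging.grab_frame(n)
cv2.imwrite('pics/a.png',cv2.resize(np.hstack([ims['scene'],ims['side']]),(800,300)))
cv2.imwrite('pics/scene.png',ims['scene']);cv2.imwrite('pics/side.png',ims['side'])
for t in ['stand','stop_peg','lever_pad','lever_toe','lid_lip','lever','chest','mug','tin','bell','mirror','jar','dish','comb']:
    R=[]
    for n in ['scene','side']:
        r=spotter.pinpoint(n,t)
        if r: R.append(ray(n,r[0]['xy']));print(t,n,r[0]['p'],np.array(r[0]['xy']))
    if len(R)==2: print('   ',*tri(R))
    if R: print('   z.066',[atz(q,.066) for q in R])
E
python3 a.py
```

```text
0.0 [0.228 0.608 0.224] [[-0.936  0.351 -0.   ]
 [ 0.351  0.936 -0.002]
 [-0.    -0.002 -1.   ]]
stand scene 0.79 [286.3 237.3]
stand side 0.79 [266.7 238.8]
    [0.498 0.057 0.064] [0.0016080309025305255, 0.0016080309025304647]
   z.066 [array([0.5  , 0.057, 0.066]), array([0.497, 0.053, 0.066])]
stop_peg scene 0.89 [248.7 242.9]
stop_peg side 0.58 [338.9 237. ]
    [ 0.586 -0.058  0.149] [0.004587928785823665, 0.004587928785823643]
   z.066 [array([ 0.491, -0.029,  0.066]), array([ 0.627, -0.009,  0.066])]
lever_pad scene 0.97 [187.5 202.7]
lever_pad side 0.84 [319.2 275.7]
    [ 0.491 -0.149  0.203] [0.0006887005156628367, 0.0006887005156628209]
   z.066 [array([ 0.296, -0.131,  0.066]), array([ 0.546, -0.072,  0.066])]
lever_toe scene 0.94 [316.1 200.5]
lever_toe side 0.64 [254.1 182.1]
    [0.507 0.121 0.159] [0.0009305255098881559, 0.0009305255098881164]
   z.066 [array([0.389, 0.18 , 0.066]), array([0.544, 0.209, 0.066])]
lid_lip scene 0.94 [302.6 198. ]
lid_lip side 0.62 [259.  187.1]
    [0.504 0.091 0.172] [0.002406841402617786, 0.002406841402617854]
   z.066 [array([0.368,
[... 839 characters left out ...]
052, 0.066])]
mirror side 0.66 [178.7 218.7]
   z.066 [array([0.36 , 0.184, 0.066])]
jar scene 0.79 [275.6 197.3]
jar side 0.7 [188.8 252.3]
    [0.347 0.087 0.071] [0.0021260575409986844, 0.0021260575409987677]
   z.066 [array([0.343, 0.087, 0.066]), array([0.348, 0.093, 0.066])]
dish scene 0.75 [172.9 212. ]
dish side 0.9 [233.4 370.6]
    [ 0.327 -0.17   0.068] [0.0005819131849019786, 0.0005819131849019711]
   z.066 [array([ 0.324, -0.171,  0.066]), array([ 0.327, -0.169,  0.066])]
comb scene 0.63 [223.9 208.9]
comb side 0.67 [216.2 310.2]
    [ 0.346 -0.05   0.063] [0.00022053638049646633, 0.00022053638049642125]
   z.066 [array([ 0.35 , -0.051,  0.066]), array([ 0.345, -0.051,  0.066])]
```

View pics/scene.png

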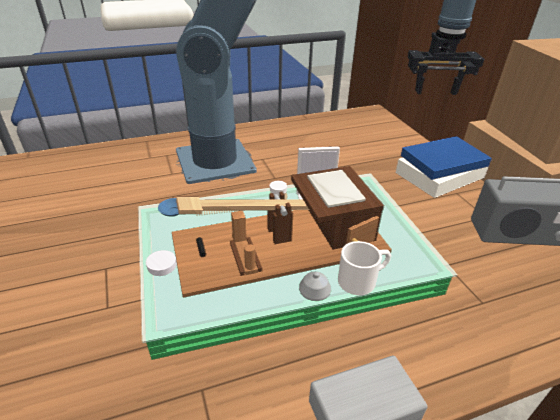

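View pics/side.png

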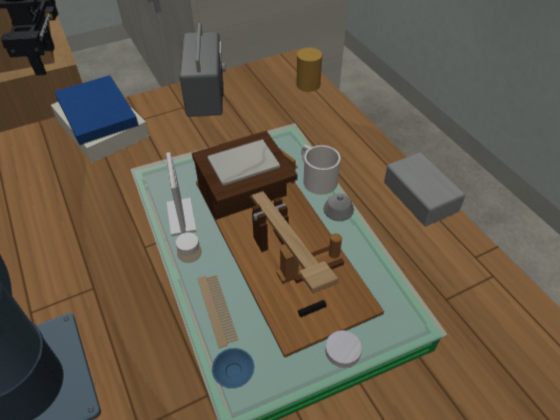

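The board runs along world y (yaw about −3°). In the scene view the peg top is at about (249,243) and the paddle at (188,203); in the side view they are at (335,243) and (319,276). I'll lift, turn and travel over.

Request:
{"method": "servo_tool", "body": {
  "commands": [
    [[0,0,-0.5,-0.3],[0,0,-0.9,-0.6],[0,0,-0.9,-0.6]]
  ],
  "claw": 0
}}

```text
clock: 1.92
eef_pos: [0.229, 0.6104, 0.319]
ee_rot: [[-0.999, 0.044, 0.002], [0.044, 0.999, 0.007], [-0.002, 0.007, -1.0]]
wrist_force: [-0.3, 0.6, -0.6]
grip_width: 0.0601
grip_force: 0.0
```

Request:
{"method": "servo_tool", "body": {
  "commands": [
    [[-0.35,-0.5,0,0],[-0.65,-0.95,0,0]]
  ]
}}

```text
clock: 2.17
eef_pos: [0.2896, 0.5089, 0.3139]
ee_rot: [[-0.999, 0.046, -0.0], [0.046, 0.999, -0.002], [0.0, -0.002, -1.0]]
wrist_force: [-0.2, -0.4, 0.6]
grip_width: 0.0403
grip_force: 0.0
```

Request:
{"method": "servo_tool", "body": {
  "commands": [
    [[-0.35,-0.5,0,0],[-0.65,-0.95,0,0]]
  ]
}}

```text
clock: 2.42
eef_pos: [0.3505, 0.4105, 0.3142]
ee_rot: [[-0.999, 0.047, -0.0], [0.047, 0.999, -0.001], [0.0, -0.001, -1.0]]
wrist_force: [0.9, 0.3, -0.3]
grip_width: 0.0203
grip_force: 0.0
```

Request:
{"method": "servo_tool", "body": {
  "commands": [
    [[-0.35,-0.5,0,0],[-0.65,-0.95,0,0]]
  ]
}}

```text
clock: 2.68
eef_pos: [0.411, 0.3127, 0.3143]
ee_rot: [[-0.999, 0.047, -0.001], [0.047, 0.999, -0.001], [0.001, -0.001, -1.0]]
wrist_force: [0.5, 0.1, 0.9]
grip_width: 0.0011
grip_force: 0.0
```

Request:
{"method": "servo_tool", "body": {
  "commands": [
    [[-0.35,-0.5,0,0],[-0.65,-0.95,0,0]]
  ]
}}

```text
clock: 2.92
eef_pos: [0.4716, 0.215, 0.3143]
ee_rot: [[-0.999, 0.047, -0.001], [0.047, 0.999, -0.001], [0.001, -0.001, -1.0]]
wrist_force: [1.1, 0.3, 0.4]
grip_width: 0.0006
grip_force: 0.0
```

Request:
{"method": "servo_tool", "body": {
  "commands": [
    [[-0.35,-0.5,0,0],[-0.65,-0.95,0,0],[-0.65,-0.95,0,0]]
  ]
}}

```text
clock: 3.3
eef_pos: [0.533, 0.1144, 0.3142]
ee_rot: [[-0.999, 0.054, -0.0], [0.054, 0.999, -0.003], [0.0, -0.003, -1.0]]
wrist_force: [-0.1, 0.1, 0.5]
grip_width: 0.0007
grip_force: 0.0
```

Request:
{"method": "servo_tool", "body": {
  "commands": [
    [[-0.6,-0.4,0,0],[-1,-0.8,0,0],[-1,-0.8,0,0]]
  ]
}}

```text
clock: 3.68
eef_pos: [0.6293, 0.0314, 0.3136]
ee_rot: [[-0.999, 0.051, -0.001], [0.051, 0.999, -0.003], [0.001, -0.003, -1.0]]
wrist_force: [0.7, 0.1, 0.4]
grip_width: 0.0005
grip_force: 0.0
```

Request:
{"method": "servo_tool", "body": {
  "commands": [
    [[-0.15,-0.5,0,0],[-0.15,-0.8,0,0],[-0.15,-0.8,0,0]]
  ]
}}

```text
clock: 4.05
eef_pos: [0.6386, -0.0466, 0.3145]
ee_rot: [[-0.999, 0.048, -0.001], [0.048, 0.999, -0.0], [0.001, -0.0, -1.0]]
wrist_force: [-0.4, 0.0, 0.7]
grip_width: 0.0002
grip_force: 0.0
```

```bash
cat > b.py <<'E'
from h import *
np.set_printoptions(precision=3,suppress=True)
s=monitor.read_state();print(s['clock'],s['eef_pos'])
c=cam('wrist');im=imaging.grab_frame('wrist');cv2.imwrite('pics/w1.png',im)
imaging.grab_frame('scene');imaging.grab_frame('side')
for t in ['stand','stop_peg','lever_pad','lever_toe','lever','chest']:
    R=[];N=[]
    for n in ['scene','side','wrist']:
        r=spotter.pinpoint(n,t)
        if r: R.append(ray(n,r[0]['xy'],c if n=='wrist' else None));N.append((n,r[0]['p'],[round(q) for q in r[0]['xy']]))
    print(t,N)
    if len(R)>1: print('   ',*tri(R))
    if t=='stop_peg': print([atz(q,.141) for q in R])
    if t=='lever_pad': print([atz(q,.203) for q in R])
r=spotter.outline_of('wrist','stand')
if r:
    m=r[0]['region'].astype(np.uint8);C=max(cv2.findContours(m,0,2)[0],key=cv2.contourArea)
    P=np.array([atz(ray('wrist',q[0],c),.078)[:2] for q in C],np.float32);print('stand rect',cv2.minAreaRect(P),r[0]['box'])
E
python3 b.py
```

```text
4.05 [ 0.639 -0.047  0.315]
stand [('scene', 0.94, [283, 238]), ('side', 0.89, [268, 239]), ('wrist', 0.65, [347, 62])]
    [0.501 0.049 0.067] [0.000578024749698146, 0.0014136397053327414, 0.0018391442338592625]
stop_peg [('scene', 0.8, [247, 245]), ('side', 0.9, [334, 240]), ('wrist', 0.78, [268, 134])]
    [ 0.582 -0.055  0.141] [0.0032613970512760195, 0.004017805606481124, 0.005309728497894147]
[array([ 0.578, -0.055,  0.141]), array([ 0.579, -0.059,  0.141]), array([ 0.587, -0.053,  0.141])]
lever_pad [('scene', 0.87, [187, 204]), ('side', 0.68, [319, 274]), ('wrist', 0.62, [153, 40])]
    [ 0.492 -0.147  0.201] [0.0023195265146411367, 0.0015931886175783823, 0.001862321381779083]
[array([ 0.497, -0.15 ,  0.203]), array([ 0.492, -0.147,  0.203]), array([ 0.491, -0.145,  0.203])]
lever_toe [('scene', 0.63, [317, 200]), ('side', 0.84, [251, 181])]
    [0.502 0.126 0.158] [0.002484296361161343, 0.0024842963611613343]
lever [('scene', 0.83, [278, 202]), ('side', 0.83, [270, 211]), ('wrist', 0.6, [356, 43])]
    [0.498 0.036 0.167] [0.0005769110349970284, 0.000608299611429384, 0.0009331041401816901]
chest []
stand rect ((0.5153688192367554, 0.07292428612709045), (0.24328626692295074, 0.5439890027046204), 3.7787833213806152) [340.7, 83.5, 370.4, 157.6]
```

View pics/w1.png

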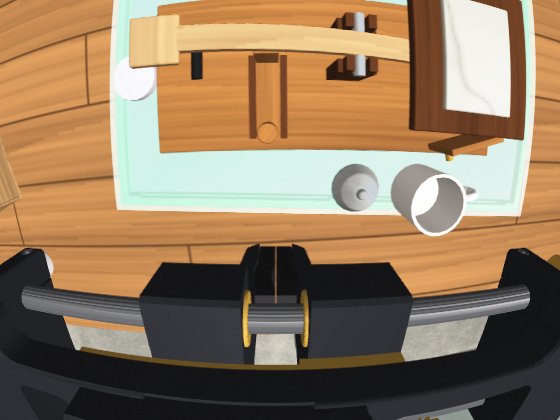

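The wrist view shows the peg top at (267,131), about (0.584, −0.055) in world, with the fingers well on its +x side. Next I go down beside it.

Request:
{"method": "servo_tool", "body": {
  "commands": [
    [[0,-0.08,0.5,0],[0,-0.08,0.95,0],[0,-0.08,0.95,0]]
  ]
}}

```text
clock: 5.52
eef_pos: [0.6367, -0.053, 0.217]
ee_rot: [[-0.999, 0.045, -0.007], [0.045, 0.999, 0.0], [0.007, -0.0, -1.0]]
wrist_force: [0.1, -0.1, -0.4]
grip_width: 0.0005
grip_force: 0.0
```

Request:
{"method": "servo_tool", "body": {
  "commands": [
    [[0,0,0.4,0],[0,0,0.83,0],[0,0,0.83,0]]
  ]
}}

```text
clock: 5.9
eef_pos: [0.6381, -0.053, 0.1364]
ee_rot: [[-0.999, 0.044, -0.003], [0.044, 0.999, 0.0], [0.003, 0.0, -1.0]]
wrist_force: [-0.4, 0.7, 0.5]
grip_width: 0.0004
grip_force: 0.0
```

Request:
{"method": "servo_tool", "body": {
  "commands": [
    [[0.06,0,0,0],[0.12,0,0,0],[0.18,0,0,0],[0.24,0,0,0],[0.3,0,0,0],[0.35,0,0,0],[0.4,0,0,0],[0.45,0,0,0],[0.45,0,0,0]]
  ]
}}

```text
clock: 7.02
eef_pos: [0.5938, -0.0513, 0.1371]
ee_rot: [[-0.999, 0.045, -0.0], [0.045, 0.999, 0.0], [0.0, 0.0, -1.0]]
wrist_force: [-0.7, 0.8, 0.2]
grip_width: 0.0001
grip_force: 0.0
```

```bash
cat > c.py <<'E'
from h import *
np.set_printoptions(precision=3,suppress=True)
s=monitor.read_state();print(s['clock'],s['eef_pos'],s['wrist_force'])
c=cam('wrist');im=imaging.grab_frame('wrist');a=imaging.grab_frame('scene');b=imaging.grab_frame('side')
cv2.imwrite('pics/c.png',np.hstack([cv2.resize(a[150:310,130:330],(400,320)),cv2.resize(b[160:320,220:420],(400,320))]))
for t in ['stop_peg']:
    R=[]
    for n in ['scene','side','wrist']:
        r=spotter.pinpoint(n,t)
        if r: R.append(ray(n,r[0]['xy'],c if n=='wrist' else None));print(n,r[0]['p'],r[0]['xy'],atz(R[-1],.141))
    if len(R)>1: print('   ',*tri(R))
E
python3 c.py
```

```text
7.025 [ 0.594 -0.051  0.137] [-0.747  0.802  0.248]
scene 0.8 [248.0, 245.6] [ 0.581 -0.054  0.141]
side 0.73 [336.0, 235.6] [ 0.587 -0.053  0.141]
wrist 0.93 [271.7, 242.2] [ 0.586 -0.053  0.141]
    [ 0.585 -0.054  0.144] [0.0008777149320151093, 0.0006657435714455661, 0.0011979764952401097]
```

View pics/c.png

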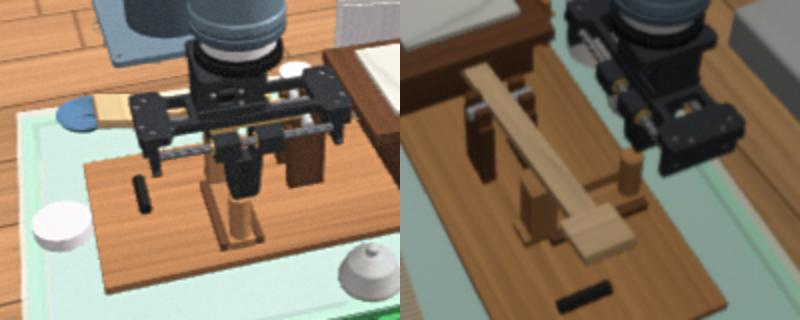

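```bash
cat > d.py <<'E'
from h import *
s=monitor.read_state();p=np.array(s['eef_pos']);R=np.array(s['ee_rot'])
print(s['clock'],p,s['grip_width'],s['joint_pos'])
for n in ['scene','side']:
    im=imaging.grab_frame(n)
    for d,col in [(0,(0,0,255)),(.022,(0,255,0)),(-.042,(255,0,0))]:
        u=proj(n,p+R[:,2]*d);print(n,d,u);cv2.circle(im,tuple(int(round(v)) for v in u),1,col,-1)
    if n=='scene': A=cv2.resize(im[140:290,170:320],(400,400))
    else: B=cv2.resize(im[160:310,280:430],(400,400))
cv2.imwrite('pics/d.png',np.hstack([A,B]))
E
python3 d.py
```

```text
7.325 [ 0.59435883 -0.05134705  0.13712048] 0.000772281670626453 [-0.16467431  0.56041932  0.23929345  1.76670947 -0.17080959  0.83452422
  1.68068257]
scene 0 [251.4907282  251.03981204]
scene 0.022 [251.755889   259.39019764]
scene -0.042 [250.95856478 234.28103882]
side 0 [338.82371509 234.95219064]
side 0.022 [337.8438556  242.43078465]
side -0.042 [340.79304035 219.92168451]
```

View pics/d.png

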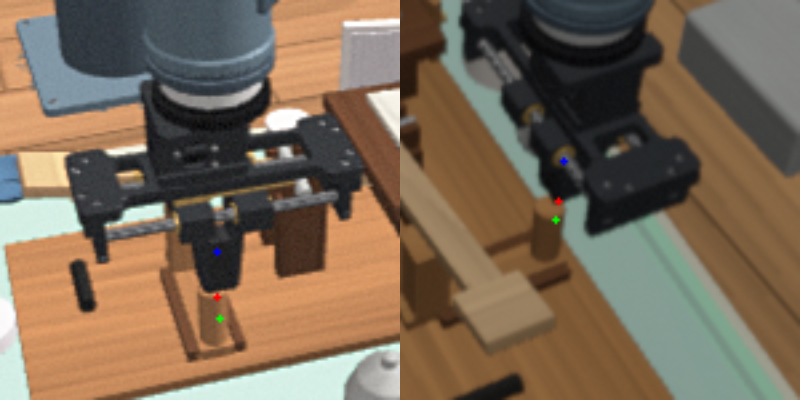

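```bash
cat > e.py <<'E'
from h import *
np.set_printoptions(precision=4,suppress=True)
s=monitor.read_state();p=np.array(s['eef_pos']);R=np.array(s['ee_rot'])
f,cx,cy,T=cam('wrist');im=imaging.grab_frame('wrist')
print('cam pos in tool',R.T@(-T[:3,:3].T@T[:3,3]-p)); print('cam axes in tool',R.T@T[:3,:3].T)
for d,x,col in [(0,0,(0,0,255)),(.022,0,(0,255,0)),(.022,.009,(255,255,0)),(-.042,0,(255,0,0)),(0.,.009,(255,0,255))]:
    q=T[:3,:3]@(p+R[:,2]*d+R[:,0]*x)+T[:3,3];r=np.hypot(q[0],q[1]);t=np.arctan2(r,q[2]);u=[cx+f*t*q[0]/r,cy+f*t*q[1]/r];print(d,x,u)
    cv2.circle(im,tuple(int(round(v)) for v in u),2,col,-1)
cv2.imwrite('pics/e.png',cv2.resize(im[180:420,140:420],(700,600)))
tip=tri([ray('scene',(251.4,248.8)),ray('side',(338.9,233.9))]);print(tip,p)
E
python3 e.py
```

```text
cam pos in tool [ 0.0731 -0.0003 -0.1595]
cam axes in tool [[-0.0011 -0.9598 -0.2807]
 [ 1.     -0.0008 -0.001 ]
 [ 0.0007 -0.2807  0.9598]]
0 0 [np.float64(276.2424663710461), np.float64(252.71517399329673)]
0.022 0 [np.float64(276.1698108400123), np.float64(237.47487897908994)]
0.022 0.009 [np.float64(276.16662541072134), np.float64(223.36320123298492)]
-0.042 0 [np.float64(276.43379611891703), np.float64(293.9538059789327)]
0.0 0.009 [np.float64(276.24150927558424), np.float64(237.22737014899462)]
(array([ 0.5935, -0.0516,  0.1417]), [0.0005942684533664364, 0.0005942684533664371]) [ 0.5943 -0.0514  0.1371]
```

View pics/e.png

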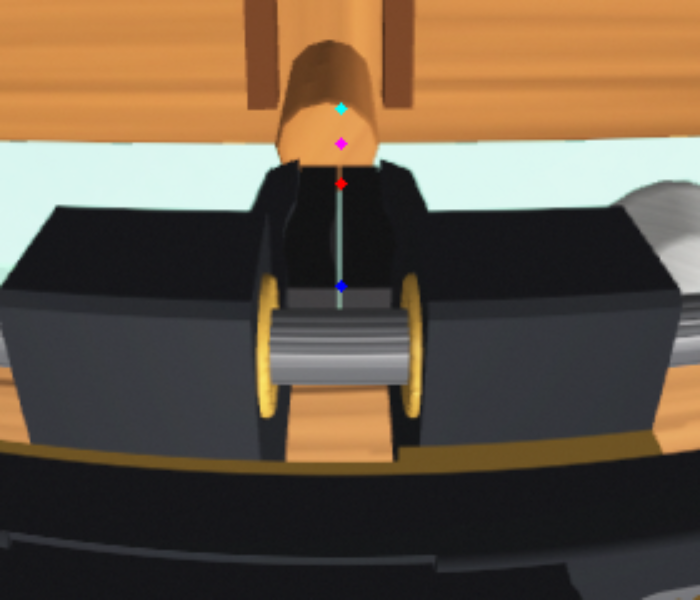

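The fingertips really end about at the reported TCP, not 22 mm ahead. They are at roughly z = 0.141 and passed just over the peg without moving it. I'll back off, go lower and push again.

Request:
{"method": "servo_tool", "body": {
  "commands": [
    [[-0.2,-0.03,-0.05,0],[-0.42,-0.03,-0.05,0],[-0.42,-0.03,-0.05,0],[-0.42,-0.03,0.22,0],[-0.42,-0.03,0.22,0]]
  ]
}}

```text
clock: 8.1
eef_pos: [0.6335, -0.056, 0.1133]
ee_rot: [[-0.999, 0.045, -0.005], [0.045, 0.999, 0.0], [0.005, 0.0, -1.0]]
wrist_force: [-1.1, -0.1, 0.5]
grip_width: 0.0004
grip_force: 0.0
```

Request:
{"method": "servo_tool", "body": {
  "commands": [
    [[0.06,0,0,0],[0.12,0,0,0],[0.18,0,0,0],[0.24,0,0,0],[0.28,0,0,0],[0.32,0,0,0],[0.36,0,0,0],[0.36,0,0,0]]
  ]
}}

```text
clock: 9.1
eef_pos: [0.5998, -0.0546, 0.1152]
ee_rot: [[-0.999, 0.045, -0.0], [0.045, 0.999, 0.0], [0.0, 0.0, -1.0]]
wrist_force: [0.3, -0.7, 0.1]
grip_width: 0.0007
grip_force: 0.1
```

```bash
python3 c.py
```

```text
9.1 [ 0.6   -0.055  0.115] [ 0.257 -0.659  0.119]
scene 0.52 [248.2, 241.8] [ 0.571 -0.051  0.141]
side 0.8 [332.9, 240.3] [ 0.576 -0.06   0.141]
wrist 0.68 [278.6, 234.0] [ 0.579 -0.053  0.141]
    [ 0.577 -0.055  0.143] [0.0036440146736529764, 0.005166301073585897, 0.0023293854095401572]
```

Request:
{"method": "servo_tool", "body": {
  "commands": [
    [[0.05,0,0,0],[0.1,0,0,0],[0.14,0,0,0],[0.18,0,0,0],[0.22,0,0,0],[0.25,0,0,0],[0.28,0,0,0],[0.28,0,0,0]]
  ]
}}

```text
clock: 10.4
eef_pos: [0.5716, -0.0533, 0.1151]
ee_rot: [[-0.999, 0.045, -0.001], [0.045, 0.999, 0.0], [0.001, 0.0, -1.0]]
wrist_force: [0.8, -0.3, -0.7]
grip_width: 0.0004
grip_force: 0.0
```

```bash
python3 c.py
```

```text
10.4 [ 0.572 -0.053  0.115] [ 0.782 -0.264 -0.703]
scene 0.71 [245.3, 233.6] [ 0.545 -0.049  0.141]
side 0.8 [319.5, 241.9] [ 0.553 -0.052  0.141]
wrist 0.74 [275.4, 236.8] [ 0.552 -0.053  0.141]
    [ 0.551 -0.053  0.145] [0.0018785801128623806, 0.0016882282411552938, 0.0005931161041071051]
```

View pics/c.png

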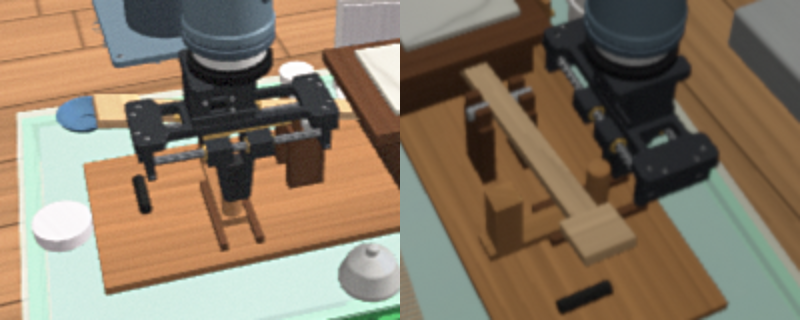

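The stop is now at about 0.033 to 0.038. In the side crop the block (505,210) stands well clear of the lever bar. I'll back off, rise and go above the paddle.

Request:
{"method": "servo_tool", "body": {
  "commands": [
    [[-0.15,0,0,0],[-0.3,0,0,0],[-0.3,0,-0.5,0],[-0.3,0,-1,0],[-0.3,0,-1,0],[-0.3,0,-1,0]]
  ]
}}

```text
clock: 11.45
eef_pos: [0.6016, -0.0545, 0.2146]
ee_rot: [[-0.999, 0.044, -0.001], [0.044, 0.999, 0.0], [0.001, 0.0, -1.0]]
wrist_force: [-1.1, 1.2, -0.5]
grip_width: 0.0001
grip_force: 0.0
```

Request:
{"method": "servo_tool", "body": {
  "commands": [
    [[0,0,-0.4,0],[0.4,-0.4,-0.4,0],[0.7,-0.7,-0.4,0],[1,-0.97,-0.4,0],[1,-0.97,-0.4,0],[1,-0.97,-0.4,0]]
  ]
}}

```text
clock: 12.2
eef_pos: [0.4979, -0.1463, 0.2543]
ee_rot: [[-0.999, 0.044, -0.001], [0.044, 0.999, 0.001], [0.001, 0.001, -1.0]]
wrist_force: [0.2, 1.1, 0.0]
grip_width: 0.0004
grip_force: 0.0
```

```bash
cat > g.py <<'E'
from h import *
np.set_printoptions(precision=3,suppress=True)
s=monitor.read_state();print(s['clock'],s['eef_pos'],s['ee_rot'][:,1],s['wrist_force'])
c=cam('wrist');im=imaging.grab_frame('wrist');a=imaging.grab_frame('scene');b=imaging.grab_frame('side')
cv2.imwrite('pics/g.png',np.hstack([cv2.resize(a[140:300,120:320],(400,320)),cv2.resize(b[150:350,200:400],(400,320))]))
for t in ['stop_peg','lever_pad','lid_lip','lever_toe']:
    R=[]
    for n in ['scene','side','wrist']:
        r=spotter.pinpoint(n,t)
        if r and r[0]['p']>.5: R.append(ray(n,r[0]['xy'],c if n=='wrist' else None));print(t,n,r[0]['p'],np.array(r[0]['xy']))
    if len(R)>1: print('   ',*tri(R))
E
python3 g.py
```

```text
12.2 [ 0.498 -0.146  0.254] [0.044 0.999 0.001] [0.225 1.074 0.041]
stop_peg scene 0.87 [241.2 233.3]
stop_peg side 0.67 [319.1 243.8]
stop_peg wrist 0.97 [376.6 249.5]
    [ 0.548 -0.057  0.147] [0.0011081098457468035, 0.001258638303965234, 0.002275223797908754]
lever_pad scene 0.83 [185.  205.4]
lever_pad side 0.59 [317.3 273.5]
lever_pad wrist 0.69 [277.7 207.9]
    [ 0.491 -0.148  0.199] [0.006503357080977949, 0.004064179839357191, 0.003200040303880621]
lid_lip scene 0.61 [303.3 197.2]
lid_lip side 0.93 [258.  189.2]
    [0.501 0.092 0.17 ] [1.3818554699664933e-05, 1.3818554699561925e-05]
lever_toe scene 0.75 [317.3 199.5]
lever_toe side 0.97 [249.9 179.8]
    [0.502 0.128 0.159] [0.0031202380918177405, 0.003120238091817788]
```

Request:
{"method": "servo_tool", "body": {
  "commands": [
    [[0.05,0,0.2,0],[0.05,0,0.4,0],[0.05,0,0.45,0],[0.05,0,0.5,0],[0.05,0,0.55,0],[0.05,0,0.6,0],[0.05,0,0.65,0],[0.05,0,0.7,0],[0.05,0,0.7,0]]
  ]
}}

```text
clock: 14.08
eef_pos: [0.4929, -0.1471, 0.185]
ee_rot: [[-0.999, 0.045, 0.0], [0.045, 0.999, -0.0], [-0.0, -0.0, -1.0]]
wrist_force: [0.2, -0.8, 1.4]
grip_width: 0.0008
grip_force: 0.8
```

```bash
python3 g.py
```

```text
14.075 [ 0.493 -0.147  0.185] [ 0.045  0.999 -0.   ] [ 0.225 -0.842  1.429]
stop_peg scene 0.8 [242.9 235.7]
stop_peg wrist 0.68 [402.5 290.1]
    [ 0.55  -0.055  0.142] [0.0013241175042212636, 0.0013241175042212642]
lever_pad scene 0.68 [188.7 204.7]
lever_pad side 0.82 [321.2 276.8]
lever_pad wrist 0.85 [274.5 257.4]
    [ 0.493 -0.148  0.197] [0.0018604693847250895, 0.003291401835336269, 0.002487360853954056]
lid_lip scene 0.73 [314.6 199.2]
lid_lip side 0.94 [260.8 188.7]
lid_lip wrist 0.58 [236.1   7.4]
    [ 0.481 -0.022  0.264] [0.14917534661052684, 0.027826966754766348, 0.1519506587782172]
lever_toe scene 0.65 [314.7 199.3]
lever_toe side 0.92 [248.9 180.3]
lever_toe wrist 0.69 [380.   30.2]
    [0.452 0.033 0.187] [0.10300453626783922, 0.05761656809565821, 0.14266006826509509]
```

View pics/g.png

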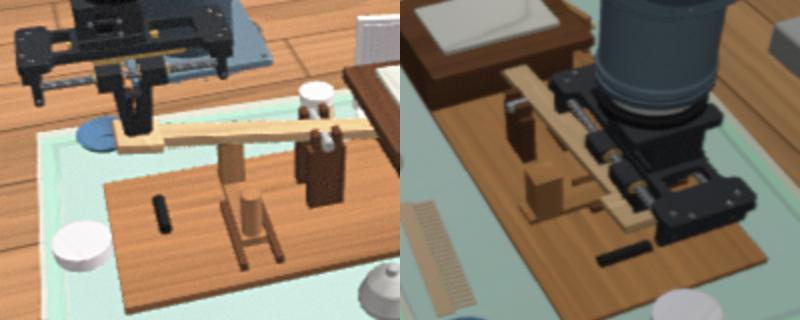

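The fingertips are on the paddle, at about (135,130) in the left crop, and the block is clear of the bar. I'll press on slowly.

Request:
{"method": "servo_tool", "body": {
  "commands": [
    [[0,0,0.05,0],[0,0,0.1,0],[0,0,0.15,0],[0,0,0.2,0],[0,0.01,0.25,0],[0,0.01,0.3,0],[0,0.01,0.35,0],[0,0.02,0.4,0],[0,0.02,0.4,0]]
  ]
}}

```text
clock: 15.95
eef_pos: [0.4927, -0.1446, 0.1447]
ee_rot: [[-0.999, 0.044, -0.001], [0.044, 0.999, 0.0], [0.001, 0.0, -1.0]]
wrist_force: [0.0, -0.6, 1.2]
grip_width: 0.0006
grip_force: 0.6
```

Request:
{"method": "servo_tool", "body": {
  "commands": [
    [[0,0,0.05,0],[0,0,0.1,0],[0,0,0.15,0],[0,0.01,0.2,0],[0,0.01,0.24,0],[0,0.01,0.28,0],[0,0.01,0.31,0],[0,0.01,0.31,0]]
  ]
}}

```text
clock: 16.95
eef_pos: [0.4929, -0.1441, 0.1139]
ee_rot: [[-0.999, 0.045, -0.0], [0.045, 0.999, -0.0], [0.0, -0.0, -1.0]]
wrist_force: [0.3, 0.4, -0.1]
grip_width: 0.0004
grip_force: 0.3
```

Request:
{"method": "servo_tool", "body": {
  "commands": [
    [[0,0,0.02,0],[0,0,0.04,0],[0,0,0.05,0],[0,0,0.06,0],[0,0,0.06,0]]
  ]
}}

```text
clock: 17.58
eef_pos: [0.493, -0.144, 0.1081]
ee_rot: [[-0.999, 0.045, -0.0], [0.045, 0.999, -0.0], [0.0, -0.0, -1.0]]
wrist_force: [0.6, 1.7, 1.9]
grip_width: 0.0003
grip_force: 0.8
```

```bash
python3 g.py
```

```text
17.575 [ 0.493 -0.144  0.108] [ 0.045  0.999 -0.   ] [0.63  1.703 1.935]
stop_peg scene 0.66 [245.6 234.2]
stop_peg wrist 0.75 [441.5 357.6]
    [ 0.551 -0.051  0.144] [0.0011005827223129563, 0.0011005827223129878]
lever_pad scene 0.59 [192.8 236.9]
lever_pad side 0.6 [317. 305.]
lever_pad wrist 0.86 [271.8 257.8]
    [ 0.492 -0.148  0.115] [0.0008354841700147123, 0.00173286856973422, 0.001524794634613994]
lid_lip scene 0.93 [305.9 181.2]
lid_lip side 0.88 [257.7 171.3]
lid_lip wrist 0.65 [407.1   8. ]
    [0.461 0.008 0.227] [0.09712166979762722, 0.0569396567320912, 0.13891300946589238]
lever_toe side 0.7 [251.8 172.9]
```

View pics/g.png

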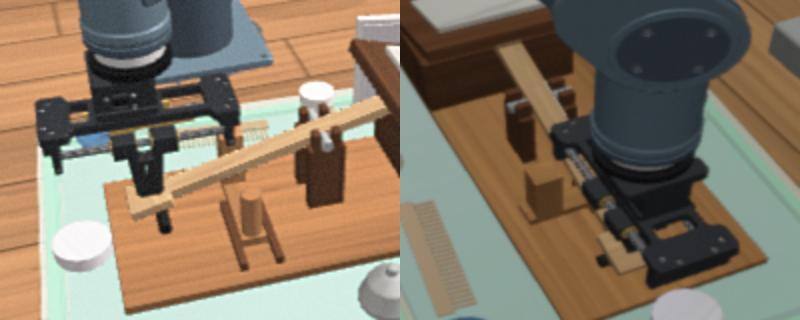

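The lid is well up and the paddle is close to the rod. I'll go down gently until the force rises.

Request:
{"method": "servo_tool", "body": {
  "commands": [
    [[0,0,0.01,0],[0,0,0.02,0],[0,0,0.03,0],[0,0,0.03,0]]
  ]
}}

```text
clock: 18.82
eef_pos: [0.4929, -0.144, 0.105]
ee_rot: [[-0.999, 0.045, -0.0], [0.045, 0.999, -0.0], [0.0, -0.0, -1.0]]
wrist_force: [0.0, 1.1, 1.7]
grip_width: 0.0006
grip_force: 0.7
```

Request:
{"method": "servo_tool", "body": {
  "commands": [
    [[0,0,0.01,0],[0,0,0.02,0],[0,0,0.02,0]]
  ]
}}

```text
clock: 19.2
eef_pos: [0.4929, -0.144, 0.103]
ee_rot: [[-0.999, 0.045, -0.0], [0.045, 0.999, -0.0], [0.0, -0.0, -1.0]]
wrist_force: [0.2, 0.5, 2.0]
grip_width: 0.0004
grip_force: 0.7
```

Request:
{"method": "servo_tool", "body": {
  "commands": [
    [[0,0,0.01,0],[0,0,0.02,0],[0,0,0.02,0]]
  ]
}}

```text
clock: 19.58
eef_pos: [0.4929, -0.144, 0.1011]
ee_rot: [[-0.999, 0.045, -0.0], [0.045, 0.999, -0.0], [0.0, -0.0, -1.0]]
wrist_force: [-0.0, 1.6, 1.1]
grip_width: 0.0004
grip_force: 0.7
```

Request:
{"method": "servo_tool", "body": {
  "commands": [
    [[0,0,0.01,0],[0,0,0.02,0],[0,0,0.02,0]]
  ]
}}

```text
clock: 19.95
eef_pos: [0.4929, -0.144, 0.099]
ee_rot: [[-0.999, 0.045, -0.0], [0.045, 0.999, -0.0], [0.0, -0.0, -1.0]]
wrist_force: [-0.1, 0.3, 1.6]
grip_width: 0.0002
grip_force: 0.7
```

Request:
{"method": "servo_tool", "body": {
  "commands": [
    [[0,0,0.01,0],[0,0,0.02,0],[0,0,0.02,0]]
  ]
}}

```text
clock: 20.32
eef_pos: [0.4929, -0.144, 0.097]
ee_rot: [[-0.999, 0.045, -0.0], [0.045, 0.999, -0.0], [0.0, -0.0, -1.0]]
wrist_force: [-0.2, -0.1, 1.7]
grip_width: 0.0006
grip_force: 0.7
```

```bash
python3 g.py
```

```text
20.325 [ 0.493 -0.144  0.097] [ 0.045  0.999 -0.   ] [-0.183 -0.061  1.717]
stop_peg scene 0.89 [245.  234.6]
stop_peg wrist 0.61 [444.2 369.9]
    [ 0.551 -0.053  0.143] [0.0017861177408735498, 0.0017861177408735492]
lever_pad scene 0.88 [194.3 240.7]
lever_pad side 0.59 [317.1 307.7]
lever_pad wrist 0.69 [274.8 258.4]
    [ 0.493 -0.146  0.105] [0.0012585272216139674, 0.0025028331178950595, 0.0016995245482964091]
lid_lip scene 0.85 [309.  175.9]
lid_lip side 0.85 [253.3 169. ]
    [0.498 0.103 0.217] [0.0017445299315760352, 0.0017445299315761707]
lever_toe scene 0.66 [311.3 184.8]
lever_toe side 0.64 [253.2 169.4]
    [0.503 0.11  0.201] [0.003197178647570185, 0.0031971786475702467]
```

View pics/g.png

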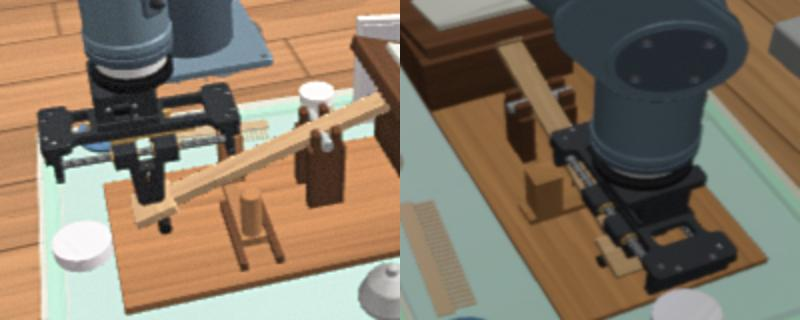

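The lid lip is now at z = 0.217, which is about 0.32 rad. A few more millimetres to the rod.

Request:
{"method": "servo_tool", "body": {
  "commands": [
    [[0,0,0.01,0],[0,0,0.02,0],[0,0,0.02,0]]
  ]
}}

```text
clock: 21.45
eef_pos: [0.493, -0.1439, 0.0951]
ee_rot: [[-0.999, 0.045, 0.0], [0.045, 0.999, 0.0], [-0.0, 0.0, -1.0]]
wrist_force: [-0.0, -0.1, 2.2]
grip_width: 0.0007
grip_force: 0.6
```

Request:
{"method": "servo_tool", "body": {
  "commands": [
    [[0,0,0.01,0],[0,0,0.015,0],[0,0,0.015,0]]
  ]
}}

```text
clock: 21.82
eef_pos: [0.4929, -0.144, 0.0936]
ee_rot: [[-0.999, 0.045, -0.0], [0.045, 0.999, -0.0], [0.0, -0.0, -1.0]]
wrist_force: [0.4, 0.6, 2.2]
grip_width: 0.0002
grip_force: 0.7
```

Request:
{"method": "servo_tool", "body": {
  "commands": [
    [[0,0,0.01,0],[0,0,0.015,0],[0,0,0.015,0]]
  ]
}}

```text
clock: 22.2
eef_pos: [0.493, -0.1439, 0.0922]
ee_rot: [[-0.999, 0.045, 0.0], [0.045, 0.999, 0.0], [-0.0, 0.0, -1.0]]
wrist_force: [-0.6, 0.3, 3.1]
grip_width: 0.0005
grip_force: 1.5
```

Request:
{"method": "servo_tool", "body": {
  "commands": [
    [[0,0,0.01,0],[0,0,0.01,0]]
  ]
}}

```text
clock: 22.45
eef_pos: [0.4931, -0.1439, 0.0919]
ee_rot: [[-0.999, 0.045, 0.0], [0.045, 0.999, 0.0], [-0.0, 0.0, -1.0]]
wrist_force: [-2.7, 2.3, 13.1]
grip_width: 0.0007
grip_force: 6.0
```

Request:
{"method": "servo_tool", "body": {
  "commands": [
    [[0,0,0.01,0],[0,0,0.01,0]]
  ]
}}

```text
clock: 22.7
eef_pos: [0.4932, -0.1439, 0.0918]
ee_rot: [[-0.999, 0.045, 0.0], [0.045, 0.999, 0.001], [-0.0, 0.001, -1.0]]
wrist_force: [-5.6, 2.9, 23.9]
grip_width: 0.0001
grip_force: 10.6
```

It has bottomed out on the rod. I'll ease the force off to a gentle hold.

Request:
{"method": "servo_tool", "body": {
  "commands": [
    [[0,0,-0.01,0],[0,0,-0.018,0],[0,0,-0.018,0],[0,0,-0.018,0]]
  ]
}}

```text
clock: 23.2
eef_pos: [0.493, -0.144, 0.0921]
ee_rot: [[-0.999, 0.045, 0.0], [0.045, 0.999, 0.0], [-0.0, 0.0, -1.0]]
wrist_force: [-1.4, 0.9, 7.0]
grip_width: 0.0004
grip_force: 2.8
```

```bash
python3 g.py
```

```text
23.2 [ 0.493 -0.144  0.092] [0.045 0.999 0.   ] [-1.447  0.904  7.038]
stop_peg scene 0.93 [242.8 233.7]
lever_pad scene 0.63 [192.9 243.1]
lever_pad wrist 0.69 [277.9 257.9]
    [ 0.492 -0.146  0.1  ] [0.003156075384557566, 0.00315607538455756]
lid_lip scene 0.92 [310.2 177.1]
lid_lip side 0.62 [258.2 165.7]
    [0.507 0.101 0.221] [0.0009372752786097654, 0.0009372752786097019]
lever_toe scene 0.58 [310.2 184.7]
lever_toe side 0.81 [252.  170.5]
    [0.5   0.109 0.2  ] [0.0034822132024664356, 0.003482213202466423]
```

The paddle is held fully down at 7 N with the lid lip up at z = 0.221, about 0.34 rad, so I'm handing in.

```bash
python3 -c "from workcell import manip;print(manip.sign_off())"
```

```text
the job is handed in; nothing more can be done
None
```

The job is handed in: the stop is pushed clear, and the paddle is held fully down on its rod at about 7 N (24 N for a moment as it bottomed out) with the lid raised about 0.34 rad.

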